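# Strip a stuck calorimeter jacket off its cup

## Task

The calorimeter jacket has stuck on the cup inside it. Slide the pair along the ledge of the sloping draining board, under the forked hold-down plate, until the cup's flange butts against the stop under there (feel for it, without ramming it); then draw the jacket off, leaving the cup on the board under the fork, and set the jacket down, not dropped, mouth down and wholly on the black rubber mat. Leave everything else on the bench where it is.

Things in the scene. Friction and masses are not known exactly. Their poses are not given: they have to be found in the camera images.
- rack: Fixed white draining board, 360 mm long, 170 mm up its slope, sloping 0.6 rad down towards the robot. Origin: on its upper surface, middle of its lower edge. x points up the slope, y along the ledge, z straight out of the board (0.6 rad from vertical, leaning to the robot). The ledge is at x = 0, 10 mm high. Turned up to 0.25 rad about vertical.
- keeper: Steel forked hold-down plate fixed on the rack, axes as the rack's. Origin: on the board at the mouth of the fork, mid slot; the slot runs to +y, 70 mm wide, 120 mm long. Plate underside 9 mm, top 13 mm above the board; it spans x = -52 to 58 mm, y = 0 to 138 mm. The cup's flange passes beneath its tines, the jacket in the slot.
- slot_end (a point): Closed end of the fork's slot, top of the plate. Near it, across the slot under the plate, lies a rigid stop bar, 50 mm wide, 8 mm high, whose depth differs from start to start: the cup's axis stands 42 to 82 mm past the fork's mouth (78 to 38 mm short of this point) when the flange touches it. A push of 5 to 20 N on it is fine; over 30 N is ramming.
- cup_flange (a point): Loose aluminium cup, 140 g, mouth down on the board: flange 88 mm in diameter, 4 mm thick, flat on the board, edge against the ledge; above it a closed cylinder 51 mm in diameter, 72 mm long, hidden in the jacket. This point is on the axis, mid flange, 2 mm above the board; z is the axis, out of the board.
- jacket_mid (a point): Loose aluminium jacket, 150 g, 64 mm in diameter, 95 mm long, closed on top, mouth on the cup's flange. Point: on its axis, half-way up (47.5 mm from the mouth); z: from mouth to closed end. Three sprung rubber pads inside grip the cup: about 5 to 12 N along the axis draws it off; the cup comes along unless held down. Clear of the cup after 80 mm of travel.
- mat: Fixed black rubber mat, 170 by 170 mm, 4 mm thick, flat on the bench. Origin: centre of its underside; z up.
- beaker (a point): Loose glass beaker, 68 mm in diameter, 90 mm high; bystander. Point half-way up.
- dropper (a point): Loose small amber bottle, 28 mm in diameter, 50 mm high; bystander. Point half-way up.
- jar (a point): Loose clear jar, 60 mm in diameter, 75 mm high; bystander. Point half-way up.
- flask (a point): Loose glass bottle, 66 mm in diameter, 150 mm high; bystander. Point half-way up.
- spoon (a point): Loose steel spoon, 170 mm long, lying flat; bystander. Point near its middle.
- weight (a point): Loose brass weight, 32 mm in diameter, 45 mm high; bystander. Point half-way up.
- dish (a point): Loose white dish, 90 mm in diameter, 25 mm high; bystander. Point half-way up.
There are look-alikes about, which are no part of the job. Of the things that look like the mat, the larger one is meant.

How it is judged:
On the way, in this order (a step that is already met when the one before it is completed fails the run):
1. the cup, still in its jacket, is under the fork and presses along the board against the keeper's stop (contact force between cup and keeper above 3 N and distance between cup_flange and jacket_mid below 0.06 m and z of cup_flange in the frame of keeper below 0.0042 m and y of cup_flange in the frame of keeper between 0.036 and 0.088 m and x of cup_flange in the frame of keeper between -0.008 and 0.008 m), for 0.1 s.
2. the jacket is drawn off and clear, the cup left under the fork (distance between cup_flange and jacket_mid above 0.12 m and contact force between cup and jacket below 0.05 N and y of cup_flange in the frame of keeper between 0.036 and 0.088 m and x of cup_flange in the frame of keeper between -0.008 and 0.008 m and z of cup_flange in the frame of keeper below 0.007 m), for 0.1 s.
3. the jacket is set down on the mat while still held (contact force between the fingers and jacket above 0.5 N and contact force between jacket and mat above 0.3 N and x of jacket_mid in the frame of mat between -0.055 and 0.055 m and y of jacket_mid in the frame of mat between -0.055 and 0.055 m), for 0.05 s.
At the end, for the whole second after the job is handed in: The jacket stands at rest, mouth down within 0.1 rad, on the mat, its centre within 55 mm of the mat's along each mat axis. The cup is at rest flat on the board under the fork: axis 36 to 88 mm past the fork's mouth, within 8 mm of the slot's middle line, flange centre under 7 mm off the board (x of jacket_mid in the frame of mat between -0.055 and 0.055 m and y of jacket_mid in the frame of mat between -0.055 and 0.055 m and angle between jacket_mid's own z axis and vertical below 0.1 rad and z of jacket_mid in the frame of mat between 0.046 and 0.056 m and linear speed of each of jacket, cup below 0.02 m/s and angle between the z axis of cup_flange and the z axis of keeper, either way round below 0.1 rad and y of cup_flange in the frame of keeper between 0.036 and 0.088 m and x of cup_flange in the frame of keeper between -0.008 and 0.008 m and z of cup_flange in the frame of keeper below 0.007 m); the robot touches nothing.
It fails at once if the cup is dragged up off the board by more than 20 mm (z of cup_flange in the frame of rack above 0.022 m).
It fails at once if the cup is rammed into the keeper with more than 30 N (contact force between cup and keeper above 30 N).
It fails at once if a bystander is moved by more than 50 mm (distance of any of beaker, dropper, jar, flask, spoon, weight, dish from where it was at the start of the episode above 0.05 m).
It also fails if it takes over 51 s, if anything falls off the work surface, if the arm or the gripper's body presses on something with over 40 N, if the wrist force passes 120 N, or if a joint passes its speed limit or range.

## Robot

A 6-joint arm with a two-finger parallel gripper is mounted at the origin on the work surface. World frame = base frame: x ahead of the robot, y to its left, z up, the work surface at z = 0. Lengths are in m, angles in rad, forces in N, time in s.
With the tool pointing down it reaches from about 0.25 to 0.775 m from the base axis. Payload 4 kg.
Tool frame: the origin (TCP) lies at the very end of the fingers, on their centre line; the grasp point (between the pads) lies 19 mm behind it; z points along the fingers, y is the line along which they close (so a half turn about z gives the same grasp; the last joint's range is limited). The gripper opens to 94 mm and grips with 3 to 60 N. Pads are 16 mm wide; open, the fingers measure 119 mm over their backs; the gripper's body (75 mm by 177 mm) begins 78 mm behind the grasp point.
Start: joints at [1.217, 0.087, 1.371, -0, 1.684, -0.103], TCP at [0.137, 0.533, 0.206] pointing down, gripper open.
Joint ranges: [-3.1, 3.1], [-0.76, 2.03], [0.27, 2.55], [-1.08, 4.22], [0.17, 2.65], [-2.57, 2.57]. Speed limits (rad/s): [2.79, 2.79, 3.14, 3.14, 3.14, 3.14].

## Interface

Orientations are given as [roll, pitch, yaw] about the fixed x, y, z axes, in that order (R = Rz(yaw) Ry(pitch) Rx(roll)).
In Python, from bench import robot, snapshot, finder gives the robot as it stands.
- The arm moves only by the tool drive_tool, never from a script. Its argument "deltas" is text: rows parted by semicolons, each of 7 numbers parted by spaces: the shift along the tool's x, y, z each as a share of 100 mm, from -1 to 1, then the turn, a rotation vector about the tool's x, y, z each as a share of 90 degrees, from -1 to 1, then the finger opening in mm, from 0 to 94. In form: tx ty tz rx ry rz gripper; .... A call has 1 to 5 rows; each row is the pose to reach, as a shift and turn from the pose commanded when the call began, along the tool's axes at that moment; what a row does not reach only later rows make up. A row lasts 1/10 s, in which the tool goes at most 50 mm and 8.59 degrees, less where a joint would pass 70% of its speed; a pose out of reach is approached as far as the arm can. A call with a number of a shift or a turn outside -1 to 1 is refused whole. A call with a gripper value outside its range is refused whole. The fingers move at their own pace and stop on an object; the grip force is fixed at half the most. Time passes only in rows, so rows that repeat a pose let the fingers close. It gives the time, the measured TCP pose, the force, the opening and the grip force at its end, in the units of the state.
- robot.get_obs(): the state, without advancing time (a new reading comes with each control period).
- snapshot(name): name is "scene" or "top"; returns a dict with "img" (400x640x3 uint8, red, green, blue), "fx", "fy", "cx", "cy" (pixels), "T" (4x4, takes a point from camera to world coordinates). Camera axes: x right, y up, looking along -z (the intrinsics and any distortion apply to the point x, -y, -z); pixel columns grow to the right and rows downward; lengths in m; the calibration is good to about 2 mm. A picture is of the moment at which its call begins. There is no depth.
- robot.close_job(): hands the job in; it is judged then, once.
Trained networks look in the newest picture that a camera, given by its name, has taken for a name from the list of things; names that differ only in an ending like _2 or _b are one class to them, and where a whole thing is asked for, a point or a joint stands for the part that bears it (a point fixed in the world has none). Each returns a list of dicts, best first, with "confidence" (0 to 1); they miss things now and then, are a little off and sometimes report something else, mostly with a low value. They report only what shows in the picture. A call takes as long as a camera call. They do not tell look-alikes from the thing itself.
- finder.look_for(camera, thing): "xy" ([column, row] in pixels, amid what is visible of it).
- finder.masks_of(camera, thing): "region" (400x640 bool, what is visible of it) and "xy" ([column, row] in pixels, amid what is visible of it).
- finder.landmark_of(camera, thing): "xy" ([column, row] in pixels: a listed point, or the origin of a listed thing).
The state is a dict: "time": time; "joint_positions": joint angles; "qvel": joint speeds; "joint_torque": joint torques, N m; "tool_pos": TCP position; "ee_rot": TCP orientation; "wrist_force": force on the tool from outside, world axes, zero at the start; "wrist_torque": the same for the moment, N m; "width": finger opening in m; "finger_force": force on a finger pad.
Only numpy, scipy, OpenCV 4.12 (cv2) and the standard library are available. Lean on these libraries where they do the work, as an engineer would, in place of code of your own. Each camera call takes 0.05 s, during which the arm holds its last target. There are 200 camera calls.

## Working session

There is one attempt and no reset: what is moved stays moved. The work goes in short steps, Python scripts to look and compute and a tool call to move; the robot and the scene stay as the last step left them, time stands still between calls to the robot, and variables do not carry over. Pictures are saved under pics/ and viewed, at most 11 in all, crops included, and the job is handed in when it is done.

Besides the shell and the picture viewer there is one more tool, called after "Emit:" by a JSON object that holds its "name" and its "arguments", one argument or row to a line. drive_tool: Moves the arm, as the interface text tells. Shift numbers are shares of 100 mm and turn numbers shares of 90 degrees, none past 1 either way. Its arguments: {"type":"object","properties":{"deltas":{"type":"string"}},"required":["deltas"]}

```bash
mkdir -p pics; ls; cat > h.py <<'E'
import numpy as np,cv2
from bench import robot,snapshot,finder
from scipy.spatial.transform import Rotation as Ro
def ray(s,xy):
    d=np.array([(xy[0]-s['cx'])/s['fx'],-(xy[1]-s['cy'])/s['fy'],-1.]);T=np.array(s['T'])
    d=T[:3,:3]@d; return T[:3,3],d/np.linalg.norm(d)
def tri(rays):
    A=np.zeros((3,3));b=np.zeros(3)
    for o,d in rays:
        P=np.eye(3)-np.outer(d,d);A+=P;b+=P@o
    p=np.linalg.solve(A,b);return p,[float(np.linalg.norm((np.eye(3)-np.outer(d,d))@(p-o))) for o,d in rays]
def proj(s,p):
    T=np.array(s['T']);c=T[:3,:3].T@(np.asarray(p)-T[:3,3]);return np.array([s['cx']+s['fx']*c[0]/-c[2],s['cy']-s['fy']*c[1]/-c[2]])
E
python3 - <<'E'
from h import *
np.set_printoptions(precision=3,suppress=True)
S={c:snapshot(c) for c in('scene','top')}
for c,s in S.items():
    cv2.imwrite(f'pics/{c}0.png',cv2.cvtColor(s['img'],cv2.COLOR_RGB2BGR)); print(c,{k:v for k,v in s.items() if k!='img'})
for n in ['rack','keeper','slot_end','cup_flange','jacket_mid','mat','beaker','dropper','jar','flask','spoon','weight','dish']:
    for c in S: print(n,c,[(np.round(d['xy'],1).tolist(),round(d['confidence'],2)) for d in finder.landmark_of(c,n)])
print(robot.get_obs())
E
```

```text
pics
scene {'fx': 421.87785447379247, 'fy': 421.87785447379247, 'cx': 318.1478544352825, 'cy': 199.81968034574257, 'T': array([[-0.771, -0.404,  0.492,  1.139],
       [ 0.637, -0.495,  0.591,  0.661],
       [ 0.005,  0.769,  0.639,  0.856],
       [ 0.   ,  0.   ,  0.   ,  1.   ]])}
top {'fx': 372.35271951741623, 'fy': 372.35271951741623, 'cx': 320.78228136914447, 'cy': 205.59677327060587, 'T': array([[ 0.024,  0.985, -0.17 ,  0.376],
       [-1.   ,  0.022, -0.019, -0.045],
       [-0.015,  0.17 ,  0.985,  1.015],
       [ 0.   ,  0.   ,  0.   ,  1.   ]])}
rack scene [([310.9, 201.2], 0.94)]
rack top [([359.7, 210.1], 0.56)]
keeper scene [([304.7, 199.1], 0.56)]
keeper top [([348.6, 202.9], 0.84), ([188.9, 147.5], 0.51)]
slot_end scene [([341.6, 219.2], 0.79)]
slot_end top [([482.0, 180.8], 0.47)]
cup_flange scene [([280.2, 179.2], 0.65)]
cup_flange top [([392.6, 196.1], 0.82), ([300.5, 203.6], 0.52)]
jacket_mid scene [([338.8, 301.4], 0.68), ([284.1, 169.9], 0.65)]
jacket_mid top [([398.6, 200.2], 0.97)]
mat scene [([448.0, 245.9], 0.8), ([398.3, 284.9], 0.58)]
mat top [([215.6, 
[... 425 characters left out ...]
0], 0.37)]
spoon top [([352.1, 262.3], 0.61)]
weight scene [([376.1, 336.7], 0.56)]
weight top [([187.4, 147.3], 0.46), ([416.9, 252.7], 0.2)]
dish scene [([304.1, 293.3], 0.69), ([276.3, 181.5], 0.65)]
dish top [([266.3, 131.8], 0.73)]
{'time': 1.4, 'joint_positions': array([ 1.217,  0.087,  1.371,  0.   ,  1.684, -0.103]), 'qvel': array([-0.   ,  0.002,  0.003, -0.   ,  0.   ,  0.   ]), 'joint_torque': array([ -0.   , -34.004, -30.259,   0.072,   0.024,  -0.   ]), 'tool_pos': array([0.136, 0.533, 0.206]), 'ee_rot': array([ 3.141, -0.   ,  2.891]), 'wrist_force': array([0.307, 0.007, 0.674]), 'wrist_torque': array([-0.033, -0.014,  0.015]), 'finger_force': 0.0, 'width': 0.09422473684022584}
```

View pics/scene0.png

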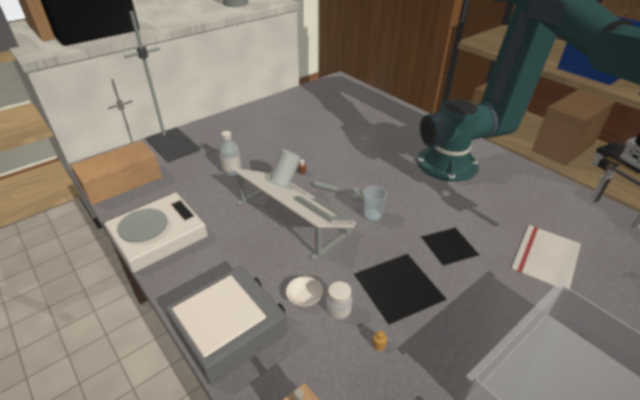

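View pics/top0.png

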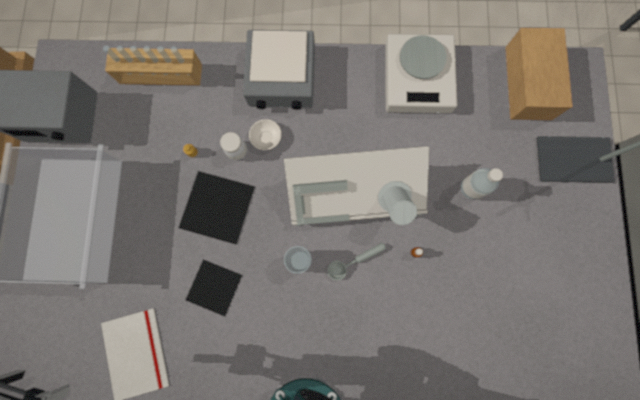

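The large black mat is at top (217,207) / scene (399,286). The smaller look-alike is at top (215,287) / scene (450,246). The jacket stands on the board at top (398,203) / scene (284,169). White jar-like things that could be mistaken for it are at top (233,146), which is the jar, and (265,134), which is the dish. The fork's mouth faces the jacket at top (348,203). Next, close crops.

```bash
python3 - <<'E'
import cv2,numpy as np
a=cv2.imread('pics/top0.png')[130:240,270:450]; b=cv2.imread('pics/scene0.png')[140:260,220:370]
cv2.imwrite('pics/topc.png',cv2.resize(a,None,fx=4.4,fy=4.4,interpolation=cv2.INTER_CUBIC))
cv2.imwrite('pics/scenec.png',cv2.resize(b,None,fx=5,fy=5,interpolation=cv2.INTER_CUBIC))
E
```

```text
(no output)
```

View pics/topc.png

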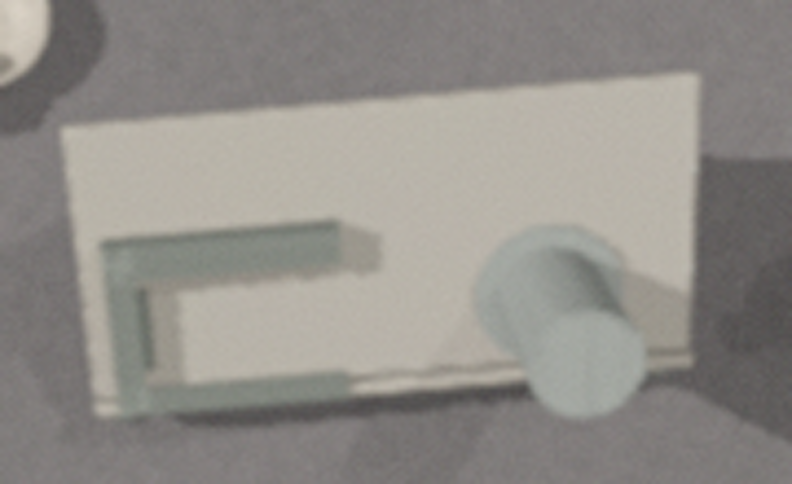

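View pics/scenec.png

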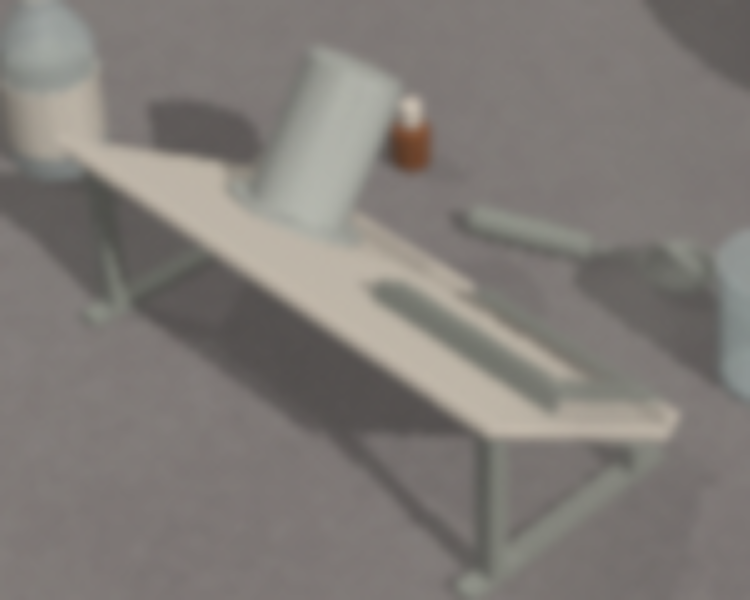

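Top crop: the rack's upper corners are at about (284,159) and (429,147). The jacket's top disc is centred at (403,213), with the flange beneath it, and the fork opens toward the jacket. I'll fit a single rack/keeper/cup model to the picked corners in both views.

```bash
cat > fit.py <<'E'
from h import *
from scipy.optimize import least_squares
np.set_printoptions(precision=4,suppress=True)
t=lambda u,v:(270+(u+.5)/4.4-.5,130+(v+.5)/4.4-.5)
c=lambda u,v:(220+(u+.5)/5-.5,140+(v+.5)/5-.5)
# cam, pixel, frame(r,k,c), point mm, weight
D=[('top',t(62,128),'r',(170,180,0),1),('top',t(699,73),'r',(170,-180,0),1),
('scene',c(68,144),'r',(170,-180,0),1),('scene',c(490,435),'r',(170,180,0),1),
('top',t(338,221),'k',(58,0,13),1),('top',t(103,243),'k',(58,138,13),1),('top',t(350,375),'k',(-35,0,13),.7),
('scene',c(370,288),'k',(58,0,13),.7),('scene',c(555,398),'k',(58,138,13),.7),('scene',c(650,395),'k',(-52,138,13),.5),('scene',c(474,288),'k',(-52,0,13),.5),
('top',t(586,364),'c',(0,0,99),1),('scene',c(358,66),'c',(0,0,99),1)]
S={n:snapshot(n) for n in('scene','top')}
for n,l in [('cup_flange',(0,0,2)),('jacket_mid',(0,0,51.5))]:
    for cam in S:
        r=[d for d in finder.landmark_of(cam,n)]
        r=[d for d in r if np.hypot(*(np.array(d['xy'])-((282,174) if cam=='scene' else (396,198))))<20]
        if r: D.append((cam,r[0]['xy'],'c',l,.5))
def frame(q):
    R=(Ro.from_euler('z',q[3])*Ro.from_euler('y',-.6)).as_matrix()
    return R,np.array(q[:3])
def res(q,per=False):
    R,o=frame(q);out=[]
    off={'r':(0,0,0),'k':(q[4],q[5],0),'c':(q[6],q[7],0)}
    for cam,px,f,p,w in D: out.append(w*(proj(S[cam],o+R@(np.array(p)/1000+off[f]))-px))
    if per: return np.array(out)
    return np.r_[np.ravel(out),(q[6]-.044)/.001,(q[4]-.044)/.003]
best=least_squares(res,[.45,-.1,.1,0,.044,0,.044,-.1],loss='soft_l1')
q=best.x
if __name__=='__main__':
    print(q);print(res(q,True).T)
    R,o=frame(q)
    P=lambda p:o+R@np.array(p)
    print('R',R);print('flange',P((q[6],q[7],.002)),'mid',P((q[6],q[7],.0515)),'top',P((q[6],q[7],.099)),'keeper',P((q[4],q[5],0)))
    for n,cam in [('mat','top'),('mat','scene')]:
        for d in finder.masks_of(cam,n):
            m=d['region'].astype(np.uint8); (rc)=cv2.minAreaRect(np.argwhere(m)[:,::-1].astype(np.float32))
            pts=[]
            for x in cv2.boxPoints(rc) if cam=='top' else [d['xy']]:
                oo,dd=ray(S[cam],x); pts.append(oo+dd*(.004-oo[2])/dd[2])
            print(cam,d['xy'],d['confidence'],np.array(pts)[:,:2].tolist(),np.mean(pts,0))
    def near(n,a,b):
        g=[]
        for cam,z in(('scene',a),('top',b)):
            g.append(ray(S[cam],z))
        print(n,*tri(g))
    near('flask',(230,150),(482,181));near('beaker',(376,203.5),(297,258.6));near('dropper',(301,166),(416,253));near('jar',(339,300),(234,147));near('dish',(304,293),(266,133));near('weight',(380,340),(189,150));near('mat',(399,286),(217,208));near('spoon',(335,191),(352,262));near('bowl',(355,192),(337,270))
E
python3 fit.py
```

```text
[ 0.525  -0.1259  0.0324  0.1045  0.0454  0.0251  0.044  -0.095 ]
[[-0.3949 -0.2003 -1.8265  0.3244  0.9662 -0.2454 -0.1219  0.4549 -0.5668
   0.7065  1.1665 -0.3111 -0.8323 -1.4853 -0.4756 -1.688  -0.0249]
 [-0.2196  0.4322 -0.8022 -0.3039  0.5563  0.0162 -0.8985 -0.8631 -0.0516
   0.6931  0.5983  0.0954  1.7988  0.3914  0.9183 -0.9941  0.6104]]
R [[ 0.8208 -0.1043 -0.5616]
 [ 0.0861  0.9945 -0.0589]
 [ 0.5646  0.      0.8253]]
flange [ 0.5699 -0.2167  0.0589] mid [ 0.5421 -0.2197  0.0997] top [ 0.5154 -0.2225  0.1389] keeper [ 0.5597 -0.0971  0.058 ]
top [212.3, 208.2] 0.9 [[0.48189345089275354, 0.36417089472296105], [0.6497655876154542, 0.3300329924175084], [0.6038241027657931, 0.16273582307848858], [0.4388665303784558, 0.20092368119470258]] [0.5436 0.2645 0.004 ]
top [342.4, 262.1] 0.61 [[0.3936047462393126, -0.03800965340128758], [0.45120955407830166, -0.1936860768611458], [0.4020352142896561, -0.21070718936783625], [0.3452555724106414, -0.05624915861701971]] [ 0.398  -0.1247  0.004 ]
top [212.8, 286.5] 0.57 [[0.2893852842587117, 0.330731092955306], [0.4007336312014198, 0.292106
[... 297 characters left out ...]
4 0.004 ]
flask [ 0.609  -0.4355  0.0867] [0.00015026266813029728, 0.0001502626681302392]
beaker [0.4006 0.0344 0.0507] [0.004258407753940059, 0.004258407753940206]
dropper [ 0.4282 -0.2817  0.0246] [0.002751120251761003, 0.0027511202517611394]
jar [0.7047 0.2179 0.0331] [0.0003259028493278897, 0.0003259028493277973]
dish [0.7507 0.1364 0.0169] [0.0035015096422495668, 0.003501509642249696]
weight [0.6984 0.3482 0.0179] [0.0004919253680073436, 0.0004919253680073666]
mat [ 0.5385  0.2636 -0.0022] [0.0005701055378118671, 0.0005701055378118045]
spoon [ 0.406  -0.12    0.0035] [0.009644771232774747, 0.00964477123277478]
bowl [ 0.3767 -0.0725  0.0156] [0.0005190489231817523, 0.0005190489231818244]
```

```bash
cat > ik.py <<'E'
from h import *
np.set_printoptions(precision=3,suppress=True)
def wr(R,q1,a):
    M=(Ro.from_euler('y',-a)*Ro.from_euler('z',-q1)*Ro.from_matrix(R)*Ro.from_euler('z',-np.pi/2))
    e=M.as_euler('ZYZ'); w=lambda v:(v+np.pi)%(2*np.pi)-np.pi
    return e
E
python3 - <<'E'
from ik import *
Rr=(Ro.from_euler('z',.1045)*Ro.from_euler('y',-.6)).as_matrix()
for nm,s in(('plus',1),('minus',-1)):
    y=s*Rr[:,1];z=-Rr[:,2];R=np.c_[np.cross(y,z),y,z]
    R0=Ro.from_euler('xyz',[np.pi,0,2.891]).as_matrix()
    print(nm,'rotvec/90deg tool',(Ro.from_matrix(R0.T@R)).as_rotvec()/(np.pi/2),'rpy',Ro.from_matrix(R).as_euler('xyz'))
    for q1 in(-.6,-.45,-.2):
        for a in(1.3,1.6): print(q1,a,wr(R,q1,a))
E
```

```text
plus rotvec/90deg tool [-0.068 -0.378 -0.219] rpy [-3.142  0.6   -3.037]
-0.6 1.3 [ 0.382  1.376 -2.26 ]
-0.6 1.6 [ 0.423  1.099 -2.384]
-0.45 1.3 [ 0.311  1.327 -2.121]
-0.45 1.6 [ 0.351  1.043 -2.226]
-0.2 1.3 [ 0.178  1.268 -1.878]
-0.2 1.6 [ 0.206  0.973 -1.942]
minus rotvec/90deg tool [-0.527  0.094  1.702] rpy [ 3.142 -0.6    0.105]
-0.6 1.3 [0.382 1.376 0.881]
-0.6 1.6 [0.423 1.099 0.757]
-0.45 1.3 [0.311 1.327 1.021]
-0.45 1.6 [0.351 1.043 0.916]
-0.2 1.3 [0.178 1.268 1.263]
-0.2 1.6 [0.206 0.973 1.2  ]
```

```bash
cat >> ik.py <<'E'
RY=.1045
def Rt(yaw,pitch): return Ro.from_euler('xyz',[np.pi,pitch,yaw]).as_matrix()
def delta(pa,Ra,pb,Rb):
    return np.r_[Ra.T@(np.asarray(pb)-pa)/.1, Ro.from_matrix(Ra.T@Rb).as_rotvec()/(np.pi/2)]
def obs():
    o=robot.get_obs(); return o,np.array(o['tool_pos']),Ro.from_euler('xyz',o['ee_rot']).as_matrix()
E
python3 - <<'E'
from ik import *
from fit import q,frame
R,o=frame(q); P=lambda *p:o+R@np.array(p)
pre=P(.044,-.095,.14); print(pre)
ob,p,Rc=obs(); p0=p.copy()
N=8
for i in range(1,N+1):
    s=i/N
    t=p0+(pre-p0)*s; t[2]+=.07*np.sin(np.pi*s)
    Rn=Rt(2.891+(q[3]-2.891)*s,-.6*max(0,(s-.4)/.6))
    d=delta(p,Rc,t,Rn).round(3); print(d)
    p=p+Rc@d[:3]*.1; Rc=Rc@Ro.from_rotvec(d[3:]*np.pi/2).as_matrix()
E
```

```text
[ 0.4925 -0.2249  0.1727]
[-0.666 -0.807 -0.227  0.    -0.     0.222]
[-0.902 -0.531 -0.186  0.    -0.     0.221]
[-1.029 -0.192 -0.111  0.    -0.     0.222]
[-1.032  0.17  -0.013 -0.011  0.063  0.222]
[-0.917  0.514  0.003 -0.036  0.079  0.218]
[-0.709  0.792  0.035 -0.063  0.078  0.213]
[-0.44   0.979  0.125 -0.089  0.079  0.204]
[-0.154  1.046  0.269 -0.113  0.079  0.19 ]
```

Emit:
{"name": "drive_tool", "arguments": {
  "deltas": "-0.67 -0.81 -0.23 0 0 0.22 94; -0.67 -0.81 -0.23 0 0 0.22 94; -0.67 -0.81 -0.23 0 0 0.22 94"
}}

```text
time: 2.4
tool_pos: [0.183, 0.4353, 0.2304]
ee_rot: [3.139, 0.001, 2.538]
wrist_force: [0.6, 0.4, 0.1]
width: 0.0938
finger_force: 0.0
```

Emit:
{"name": "drive_tool", "arguments": {
  "deltas": "-0.9 -0.53 -0.19 0 0 0.22 94; -0.9 -0.53 -0.19 0 0 0.22 94; -0.9 -0.53 -0.19 0 0 0.22 94"
}}

```text
time: 2.7
tool_pos: [0.2279, 0.3404, 0.2494]
ee_rot: [3.138, 0.001, 2.191]
wrist_force: [0.1, 0.8, 0.3]
width: 0.0936
finger_force: 0.0
```

Emit:
{"name": "drive_tool", "arguments": {
  "deltas": "-1 -0.19 -0.11 0 0 0.22 94; -1 -0.19 -0.11 0 0 0.22 94; -1 -0.19 -0.11 0 0 0.22 94"
}}

```text
time: 3.0
tool_pos: [0.2718, 0.2474, 0.2597]
ee_rot: [3.138, 0.001, 1.842]
wrist_force: [-0.3, 0.2, -0.2]
width: 0.0939
finger_force: 0.0
```

Emit:
{"name": "drive_tool", "arguments": {
  "deltas": "-1 0.17 -0.01 -0.01 0.06 0.22 94; -1 0.17 -0.01 -0.01 0.06 0.22 94; -1 0.17 -0.01 -0.01 0.06 0.22 94"
}}

```text
time: 3.3
tool_pos: [0.3164, 0.1541, 0.2595]
ee_rot: [3.141, -0.094, 1.49]
wrist_force: [0.4, 1.0, 0.5]
width: 0.094
finger_force: 0.0
```

Emit:
{"name": "drive_tool", "arguments": {
  "deltas": "-0.92 0.51 0 -0.04 0.08 0.22 94; -0.92 0.51 0 -0.04 0.08 0.22 94; -0.92 0.51 0 -0.04 0.08 0.22 94"
}}

```text
time: 3.6
tool_pos: [0.3601, 0.0599, 0.2496]
ee_rot: [3.135, -0.222, 1.143]
wrist_force: [-0.2, 0.2, -0.1]
width: 0.094
finger_force: 0.0
```

Emit:
{"name": "drive_tool", "arguments": {
  "deltas": "-0.71 0.79 0.03 -0.06 0.08 0.21 94; -0.71 0.79 0.03 -0.06 0.08 0.21 94; -0.71 0.79 0.03 -0.06 0.08 0.21 94"
}}

```text
time: 3.9
tool_pos: [0.404, -0.0339, 0.2307]
ee_rot: [3.14, -0.351, 0.803]
wrist_force: [-0.2, 0.5, 0.0]
width: 0.0939
finger_force: 0.0
```

Emit:
{"name": "drive_tool", "arguments": {
  "deltas": "-0.44 0.98 0 -0.09 0.08 0.2 94; -0.44 0.98 0 -0.09 0.08 0.2 94; -0.44 0.98 0 -0.09 0.08 0.2 94"
}}

```text
time: 4.2
tool_pos: [0.4467, -0.1304, 0.2159]
ee_rot: [3.137, -0.48, 0.463]
wrist_force: [-0.8, 1.3, 0.4]
width: 0.0937
finger_force: 0.0
```

```bash
cat > go.py <<'E'
import sys
from ik import *
from fit import q,frame
R,o=frame(q); P=lambda *p:o+R@np.array(p)
def g(*p,tilt=-.6):
    ob,pc,Rc=obs()
    print('rack-coords TCP',R.T@(pc-o),'joints',ob['joint_positions'],'t',ob['time'])
    print('delta',delta(pc,Rc,P(*p),Rt(q[3],tilt)))
E
python3 -c "
from go import *
g(.044,-.095,.14)"
```

```text
rack-coords TCP [0.0407 0.008  0.197 ] joints [-0.7376 -0.3444  1.8064  0.4461  1.4991  0.3673] t 4.5
delta [-0.2525  1.0831  0.3862 -0.1171  0.0743  0.2037]
```

```bash
sed -i 's/^from fit.*/q=[.525,-.1259,.0324,.1045,.0454,.0251,.044,-.095]\ndef frame(q): return (Ro.from_euler("z",q[3])*Ro.from_euler("y",-.6)).as_matrix(),np.array(q[:3])/' go.py
```

Emit:
{"name": "drive_tool", "arguments": {
  "deltas": "-0.22 1 0.38 -0.12 0.08 0.2 94; -0.22 1 0.38 -0.12 0.08 0.2 94; -0.22 1 0.38 -0.12 0.08 0.2 94; -0.22 1 0.38 -0.12 0.08 0.2 94"
}}

```text
time: 4.9
tool_pos: [0.4899, -0.2153, 0.1727]
ee_rot: [3.139, -0.607, 0.107]
wrist_force: [0.4, 0.3, 0.7]
width: 0.0939
finger_force: 0.0
```

```bash
python3 - <<'E'
from go import *
g(.044,-.095,.14)
a=snapshot('top');b=snapshot('scene')
ob,p,Rc=obs()
for s in(a,b): print(proj(s,p),[proj(s,P(.044,-.095,z)) for z in(.002,.0515,.099)])
A=cv2.resize(a['img'][140:260,330:480],None,fx=4,fy=4,interpolation=2);B=cv2.resize(b['img'][90:210,225:375],None,fx=4,fy=4,interpolation=2)
cv2.imwrite('pics/pre.png',cv2.cvtColor(cv2.resize(np.hstack([A,B]),(800,320)),cv2.COLOR_RGB2BGR))
E
```

```text
rack-coords TCP [ 0.043 -0.085  0.141] joints [-0.833 -0.281  1.897  0.519  1.186  0.516] t 4.9
delta [ 0.013  0.097  0.008  0.    -0.005  0.001]
[402.881 220.641] [array([393.838, 196.437]), array([398.039, 204.221]), array([402.472, 212.437])]
[297.792 142.584] [array([278.336, 183.183]), array([284.431, 168.712]), array([290.375, 154.599])]
```

View pics/pre.png

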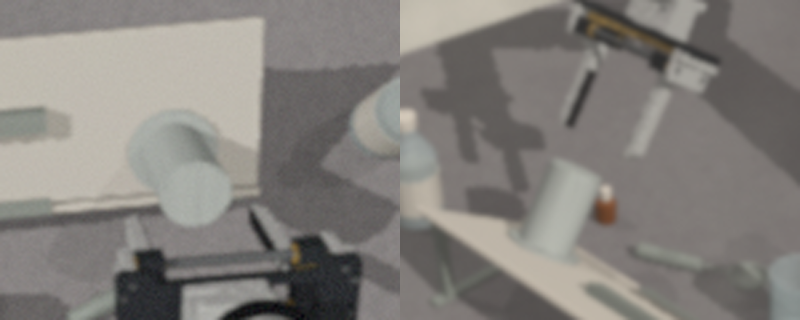

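The fingers straddle the jacket's axis, about 10 mm short in y. I'll correct that and descend.

Emit:
{"name": "drive_tool", "arguments": {
  "deltas": "0.01 0.1 0.1 0 0 0 94; 0.01 0.1 0.35 0 0 0 94; 0.01 0.1 0.6 0 0 0 94; 0.01 0.1 0.85 0 0 0 94; 0.01 0.1 0.85 0 0 0 94"
}}

```text
time: 5.5
tool_pos: [0.5409, -0.2196, 0.1033]
ee_rot: [3.14, -0.606, 0.11]
wrist_force: [0.2, -0.6, -1.5]
width: 0.0939
finger_force: 0.0
```

Emit:
{"name": "drive_tool", "arguments": {
  "deltas": "0 0 0 0 0 0 62; 0 0 0 0 0 0 60; 0 0 0 0 0 0 56; 0 0 0 0 0 0 56; 0 0 0 0 0 0 56"
}}

```text
time: 6.0
tool_pos: [0.541, -0.222, 0.1068]
ee_rot: [3.136, -0.611, 0.107]
wrist_force: [-1.7, 1.2, 4.5]
width: 0.0646
finger_force: 30.0
```

```bash
python3 - <<'E'
from go import *
g(.044,-.095,.055)
ob=robot.get_obs();print(R.T@ob['wrist_force'],ob['width'],ob['finger_force'])
a=snapshot('top');b=snapshot('scene')
A=cv2.resize(a['img'][140:260,330:480],None,fx=4,fy=4,interpolation=2);B=cv2.resize(b['img'][110:230,225:375],None,fx=4,fy=4,interpolation=2)
cv2.imwrite('pics/grip.png',cv2.cvtColor(cv2.resize(np.hstack([A,B]),(800,320)),cv2.COLOR_RGB2BGR))
E
```

```text
rack-coords TCP [ 0.047 -0.097  0.058] joints [-0.752 -0.119  1.903  0.539  0.996  0.498] t 6.0
delta [-0.029 -0.023  0.031  0.003 -0.007  0.002]
[1.241 1.326 4.578] 0.06460152392395697 29.982714224606752
```

View pics/grip.png

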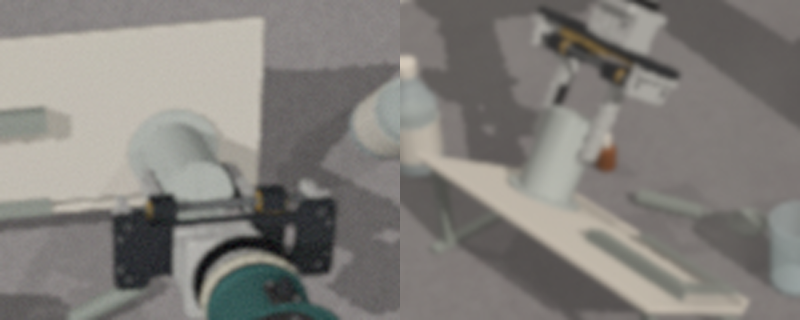

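The grip is good: width 64.6 mm, and the scene view shows the fingers on the upper jacket. Now slide along the ledge.

Emit:
{"name": "drive_tool", "arguments": {
  "deltas": "0 -0.1 0 0 0 0 56; 0 -0.25 0 0 0 0 56; 0 -0.45 0 0 0 0 56; 0 -0.65 0 0 0 0 56; 0 -0.8 0 0 0 0 56"
}}

```text
time: 6.6
tool_pos: [0.533, -0.1446, 0.1071]
ee_rot: [3.127, -0.612, 0.11]
wrist_force: [-4.9, -7.0, 5.2]
width: 0.065
finger_force: 30.0
```

```bash
cat >> go.py <<'E'
def st():
    ob,p,Rc=obs();print('t',ob['time'],'rack',R.T@(p-o)*1000,'F',R.T@ob['wrist_force'],'T',R.T@ob['wrist_torque'],'w',ob['width'],'rot',ob['ee_rot'])
E
python3 -c "
from go import *
st()"
```

```text
t 6.6 rack [ 47.128 -19.437  58.309] F [-1.708 -6.491  7.419] T [-1.131  0.756  0.019] w 0.06495703120845267 rot [ 3.127 -0.612  0.11 ]
```

Emit:
{"name": "drive_tool", "arguments": {
  "deltas": "0 -0.1 -0.02 0 0 0 56; 0 -0.22 -0.02 0 0 0 56; 0 -0.34 -0.02 0 0 0 56; 0 -0.46 -0.02 0 0 0 56; 0 -0.56 -0.02 0 0 0 56"
}}

```text
time: 7.1
tool_pos: [0.5257, -0.0867, 0.1067]
ee_rot: [3.134, -0.61, 0.108]
wrist_force: [0.8, -2.9, 0.6]
width: 0.0645
finger_force: 30.0
```

```bash
python3 -c "
from go import *
st()"
```

```text
t 7.1 rack [45.911 38.884 58.675] F [ 0.744 -2.924  0.215] T [-0.806  0.216  0.139] w 0.06452001471142606 rot [ 3.134 -0.61   0.108]
```

Emit:
{"name": "drive_tool", "arguments": {
  "deltas": "0 -0.04 0 0 0 0 56; 0 -0.08 0 0 0 0 56; 0 -0.12 0 0 0 0 56; 0 -0.16 0 0 0 0 56; 0 -0.2 0 0 0 0 56"
}}

```text
time: 7.6
tool_pos: [0.5236, -0.0671, 0.1067]
ee_rot: [3.136, -0.61, 0.107]
wrist_force: [0.4, -3.9, 1.4]
width: 0.0649
finger_force: 30.0
```

```bash
python3 -c "
from go import *
st()
a=snapshot('top');b=snapshot('scene')
A=cv2.resize(a['img'][140:260,270:420],None,fx=4,fy=4,interpolation=2);B=cv2.resize(b['img'][130:250,235:385],None,fx=4,fy=4,interpolation=2)
cv2.imwrite('pics/fork.png',cv2.cvtColor(cv2.resize(np.hstack([A,B]),(800,320)),cv2.COLOR_RGB2BGR))"
```

```text
t 7.6 rack [45.88  58.653 58.643] F [ 0.771 -3.95   1.218] T [-1.068  0.113  0.131] w 0.06490369967808221 rot [ 3.136 -0.61   0.107]
```

View pics/fork.png

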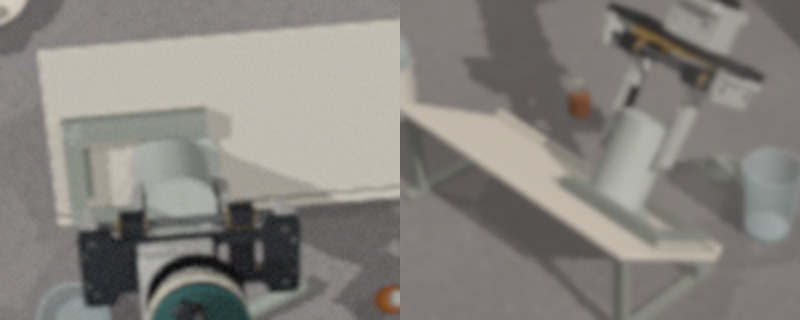

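The picture shows the jacket inside the slot (top crop about (170,165)) with the flange under the tines. From here, slow feeling steps.

Emit:
{"name": "drive_tool", "arguments": {
  "deltas": "0 -0.03 0 0 0 0 56; 0 -0.06 0 0 0 0 56; 0 -0.09 0 0 0 0 56"
}}

```text
time: 8.0
tool_pos: [0.5227, -0.0581, 0.1067]
ee_rot: [3.135, -0.61, 0.107]
wrist_force: [0.8, -4.9, 2.8]
width: 0.0652
finger_force: 30.0
```

Emit:
{"name": "drive_tool", "arguments": {
  "deltas": "0 -0.03 0 0 0 0 56; 0 -0.06 0 0 0 0 56"
}}

```text
time: 8.2
tool_pos: [0.522, -0.052, 0.1067]
ee_rot: [3.136, -0.61, 0.107]
wrist_force: [0.1, -5.1, 3.4]
width: 0.0646
finger_force: 30.0
```

Emit:
{"name": "drive_tool", "arguments": {
  "deltas": "0 -0.03 0 0 0 0 56; 0 -0.06 0 0 0 0 56"
}}

```text
time: 8.4
tool_pos: [0.5214, -0.0459, 0.1067]
ee_rot: [3.136, -0.61, 0.107]
wrist_force: [-0.6, -5.6, 3.6]
width: 0.0648
finger_force: 30.0
```

Emit:
{"name": "drive_tool", "arguments": {
  "deltas": "0 -0.03 0 0 0 0 56; 0 -0.06 0 0 0 0 56"
}}

```text
time: 8.6
tool_pos: [0.5208, -0.04, 0.1067]
ee_rot: [3.135, -0.61, 0.108]
wrist_force: [-0.8, -5.0, 3.8]
width: 0.0647
finger_force: 30.0
```

Emit:
{"name": "drive_tool", "arguments": {
  "deltas": "0 -0.03 0 0 0 0 56; 0 -0.06 0 0 0 0 56"
}}

```text
time: 8.8
tool_pos: [0.5201, -0.0341, 0.1067]
ee_rot: [3.135, -0.61, 0.108]
wrist_force: [-1.1, -4.5, 5.0]
width: 0.0647
finger_force: 30.0
```

Emit:
{"name": "drive_tool", "arguments": {
  "deltas": "0 -0.03 0 0 0 0 56; 0 -0.05 0 0 0 0 56"
}}

```text
time: 9.0
tool_pos: [0.5196, -0.0291, 0.1067]
ee_rot: [3.135, -0.61, 0.108]
wrist_force: [0.4, -7.4, 3.2]
width: 0.0646
finger_force: 30.0
```

Emit:
{"name": "drive_tool", "arguments": {
  "deltas": "0 -0.02 0 0 0 0 56; 0 -0.02 0 0 0 0 56"
}}

```text
time: 9.2
tool_pos: [0.5195, -0.0286, 0.1068]
ee_rot: [3.131, -0.61, 0.109]
wrist_force: [-0.9, -9.7, 4.2]
width: 0.0651
finger_force: 30.0
```

Emit:
{"name": "drive_tool", "arguments": {
  "deltas": "0 -0.02 0 0 0 0 56; 0 -0.02 0 0 0 0 56; 0 -0.02 0 0 0 0 56"
}}

```text
time: 9.5
tool_pos: [0.5195, -0.0282, 0.1069]
ee_rot: [3.128, -0.61, 0.11]
wrist_force: [-0.5, -13.9, 2.6]
width: 0.0644
finger_force: 30.0
```

```bash
python3 -c "
from go import *
st()"
```

```text
t 9.5 rack [45.938 97.698 58.838] F [ -0.199 -13.791   3.242] T [-3.095  0.483  0.015] w 0.0644012747269843 rot [ 3.128 -0.61   0.11 ]
```

In contact with about 9 N on the stop, at fork depth ~73 mm, which is within range. Now relax the push, then draw along the axis.

Emit:
{"name": "drive_tool", "arguments": {
  "deltas": "0 0.03 -0.01 0 0 0 56; 0 0.03 -0.04 0 0 0 56; 0 0.03 -0.07 0 0 0 56; 0 0.03 -0.1 0 0 0 56; 0 0.03 -0.13 0 0 0 56"
}}

```text
time: 10.0
tool_pos: [0.511, -0.0283, 0.1147]
ee_rot: [3.139, -0.607, 0.105]
wrist_force: [8.1, -5.0, -6.3]
width: 0.0648
finger_force: 29.9
```

```bash
python3 -c "
from go import *
st()"
```

```text
t 10.0 rack [43.399 98.53  69.981] F [ 2.717 -5.84  -9.433] T [-1.255 -0.247  0.02 ] w 0.06479408331645639 rot [ 3.139 -0.607  0.105]
```

Emit:
{"name": "drive_tool", "arguments": {
  "deltas": "0.01 0.01 -0.05 0 0 0 56; 0.02 0.02 -0.1 0 0 0 56; 0.02 0.02 -0.15 0 0 0 56; 0.02 0.02 -0.2 0 0 0 56; 0.02 0.02 -0.25 0 0 0 56"
}}

```text
time: 10.5
tool_pos: [0.4972, -0.03, 0.1345]
ee_rot: [-3.14, -0.602, 0.104]
wrist_force: [5.5, -1.6, -5.9]
width: 0.0647
finger_force: 29.9
```

```bash
python3 -c "
from go import *
st()
a=snapshot('top');b=snapshot('scene')
A=cv2.resize(a['img'][140:260,270:420],None,fx=4,fy=4,interpolation=2);B=cv2.resize(b['img'][130:250,235:385],None,fx=4,fy=4,interpolation=2)
cv2.imwrite('pics/pull.png',cv2.cvtColor(cv2.resize(np.hstack([A,B]),(800,320)),cv2.COLOR_RGB2BGR))"
```

```text
t 10.5 rack [43.104 98.268 94.202] F [ 1.027 -2.123 -7.826] T [-0.426  0.156  0.042] w 0.06468076643465236 rot [-3.14  -0.602  0.104]
```

View pics/pull.png

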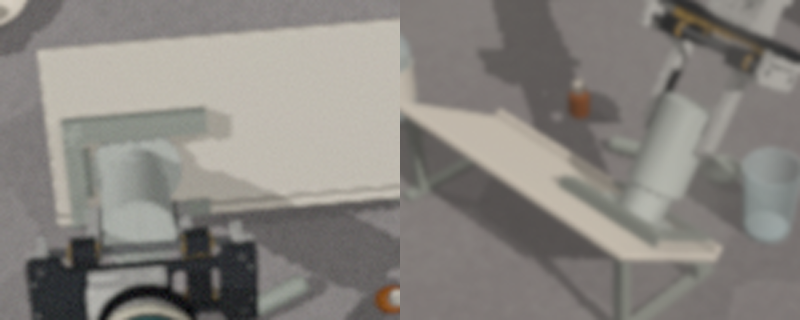

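The scene crop shows the jacket about 30 mm up and the cup body showing below it at (650,205), still held by the fork. I'll carry on drawing.

Emit:
{"name": "drive_tool", "arguments": {
  "deltas": "0.01 0 -0.06 0 0 0 56; 0.01 0 -0.12 0 0 0 56; 0.01 0 -0.18 0 0 0 56; 0.01 0 -0.24 0 0 0 56; 0.01 0 -0.3 0 0 0 56"
}}

```text
time: 11.1
tool_pos: [0.4823, -0.0332, 0.1633]
ee_rot: [3.138, -0.607, 0.107]
wrist_force: [1.4, 0.6, -6.8]
width: 0.0647
finger_force: 30.0
```

Emit:
{"name": "drive_tool", "arguments": {
  "deltas": "0 0 -0.06 0 0 0 56; 0 0 -0.12 0 0 0 56; 0 0 -0.18 0 0 0 56; 0 0 -0.22 0 0 0 56; 0 0 -0.22 0 0 0 56"
}}

```text
time: 11.6
tool_pos: [0.471, -0.0351, 0.1833]
ee_rot: [3.135, -0.612, 0.107]
wrist_force: [-0.1, -0.5, -1.8]
width: 0.0646
finger_force: 30.0
```

```bash
python3 -c "
from go import *
st()"
```

```text
t 11.6 rack [ 48.71   95.973 149.469] F [-1.192 -0.452 -1.396] T [ 0.04   0.636 -0.001] w 0.06460462676697418 rot [ 3.135 -0.612  0.107]
```

Emit:
{"name": "drive_tool", "arguments": {
  "deltas": "0 0 -0.2 0 0 0 56; 0 0 -0.4 0 0 0 56; 0 0 -0.55 0 0 0 56; 0 0 -0.55 0 0 0 56"
}}

```text
time: 12.0
tool_pos: [0.44, -0.0385, 0.2296]
ee_rot: [3.133, -0.614, 0.108]
wrist_force: [0.8, -0.2, -1.3]
width: 0.0644
finger_force: 30.0
```

```bash
python3 - <<'E'
from go import *
st()
b=snapshot('scene');a=snapshot('top')
for c in('top','scene'): print([(d['xy'],d['confidence']) for d in finder.landmark_of(c,'cup_flange')],proj({'top':a,'scene':b}[c],P(.044,.0977,.002)))
A=cv2.resize(a['img'][140:260,270:420],None,fx=4,fy=4,interpolation=2);B=cv2.resize(b['img'][130:250,235:385],None,fx=4,fy=4,interpolation=2)
cv2.imwrite('pics/clear.png',cv2.cvtColor(cv2.resize(np.hstack([A,B]),(800,320)),cv2.COLOR_RGB2BGR))
ob,p,Rc=obs();p0=p;tgt=np.array([.542,.265,.20])
for i in range(1,5):
    s=i/4; t=p0+(tgt-p0)*s; t[2]+=.02*np.sin(np.pi*s); Rn=Rt(.107+.3*s,-.611+.601*s)
    d=delta(p,Rc,t,Rn).round(3);print(d);p=t;Rc=Rn
E
```

```text
t 12.0 rack [ 49.087  95.807 205.341] F [-0.117 -0.255 -1.498] T [-0.093  0.582  0.016] w 0.06443001719927048 rot [ 3.133 -0.614  0.108]
[([320.4, 201.2], 0.68), ([347.2, 202.9], 0.22)] [320.27 202.44]
[([324.5, 209.8], 0.85)] [323.063 212.121]
[ 0.32  -0.726  0.125  0.027 -0.093 -0.042]
[ 0.347 -0.698  0.178  0.018 -0.096 -0.044]
[ 0.382 -0.667  0.251  0.011 -0.096 -0.046]
[ 0.451 -0.632  0.281  0.004 -0.096 -0.048]
```

View pics/clear.png

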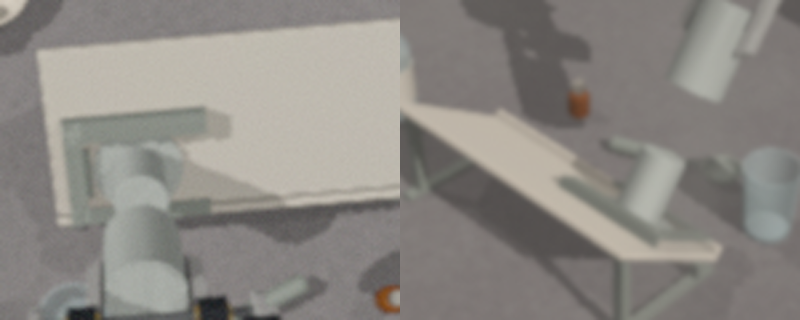

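The cup stands flat in the fork (scene crop (655,185)), and the jacket is clear and held. Now carry it to the mat.

Emit:
{"name": "drive_tool", "arguments": {
  "deltas": "0.32 -0.73 0.12 0.03 -0.09 -0.04 56; 0.32 -0.73 0.12 0.03 -0.09 -0.04 56; 0.32 -0.73 0.12 0.03 -0.09 -0.04 56"
}}

```text
time: 12.5
tool_pos: [0.4659, 0.0421, 0.2345]
ee_rot: [-3.134, -0.467, 0.186]
wrist_force: [-0.2, -0.4, -2.1]
width: 0.0649
finger_force: 30.0
```

Emit:
{"name": "drive_tool", "arguments": {
  "deltas": "0.35 -0.7 0.18 0.02 -0.1 -0.04 56; 0.35 -0.7 0.18 0.02 -0.1 -0.04 56; 0.35 -0.7 0.18 0.02 -0.1 -0.04 56"
}}

```text
time: 12.8
tool_pos: [0.4914, 0.117, 0.2327]
ee_rot: [-3.13, -0.307, 0.253]
wrist_force: [-0.2, -0.3, -1.8]
width: 0.0647
finger_force: 30.0
```

Emit:
{"name": "drive_tool", "arguments": {
  "deltas": "0.38 -0.67 0.25 0.01 -0.1 -0.05 56; 0.38 -0.67 0.25 0.01 -0.1 -0.05 56; 0.38 -0.67 0.25 0.01 -0.1 -0.05 56"
}}

```text
time: 13.1
tool_pos: [0.5167, 0.1921, 0.2199]
ee_rot: [-3.133, -0.149, 0.334]
wrist_force: [-0.6, -0.3, -2.8]
width: 0.0649
finger_force: 30.0
```

Emit:
{"name": "drive_tool", "arguments": {
  "deltas": "0.45 -0.63 0.28 0 -0.1 -0.05 56; 0.45 -0.63 0.28 0 -0.1 -0.05 56; 0.45 -0.63 0.28 0 -0.1 -0.05 56; 0.45 -0.63 0.28 0 -0.1 -0.05 56"
}}

```text
time: 13.5
tool_pos: [0.5419, 0.2645, 0.2023]
ee_rot: [3.141, 0.004, 0.41]
wrist_force: [0.5, -0.0, -1.6]
width: 0.0646
finger_force: 30.0
```

```bash
python3 - <<'E'
from go import *
b=snapshot('scene');a=snapshot('top')
ob,p,Rc=obs();print(ob['joint_positions'],ob['time'],p,delta(p,Rc,[.542,.265,.09],Rt(.4,-.01)))
for s in(a,b):print(proj(s,p))
A=cv2.resize(a['img'][130:250,150:300],None,fx=4,fy=4,interpolation=2);B=cv2.resize(b['img'][190:310,325:475],None,fx=4,fy=4,interpolation=2)
cv2.imwrite('pics/mat.png',cv2.cvtColor(cv2.resize(np.hstack([A,B]),(800,320)),cv2.COLOR_RGB2BGR))
E
```

```text
[ 0.359  0.206  1.238 -0.     1.697  1.521] 13.6 [0.542 0.264 0.205] [ 0.003 -0.009  1.146  0.     0.006  0.006]
[189.917 191.427]
[409.563 228.017]
```

View pics/mat.png

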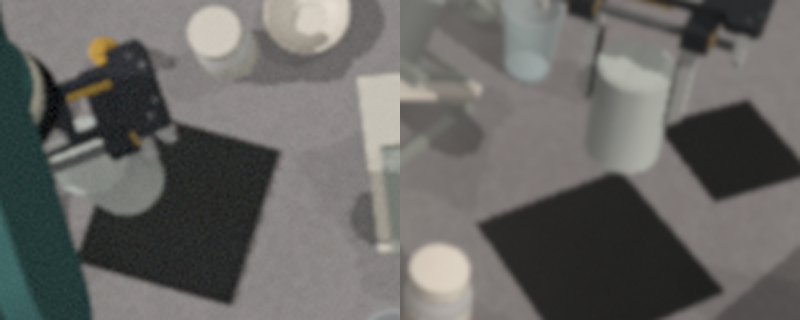

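The jacket hangs upright, with the large black mat beneath it. Lowering, then feeling for the mat.

Emit:
{"name": "drive_tool", "arguments": {
  "deltas": "0 -0.01 0.3 0 0 0 56; 0 -0.01 0.6 0 0 0 56; 0 -0.01 0.9 0 0 0 56; 0 -0.01 1 0 0 0 56; 0 -0.01 1 0 0 0 56"
}}

```text
time: 14.1
tool_pos: [0.5404, 0.2651, 0.1027]
ee_rot: [-3.141, 0.004, 0.409]
wrist_force: [-1.2, 0.3, -1.5]
width: 0.0649
finger_force: 30.0
```

Emit:
{"name": "drive_tool", "arguments": {
  "deltas": "0 0 0.08 0 0.01 0 56; 0 0 0.14 0 0.01 0 56; 0 0 0.2 0 0.01 0 56; 0 0 0.26 0 0.01 0 56; 0 0 0.3 0 0.01 0 56"
}}

```text
time: 14.6
tool_pos: [0.5414, 0.2665, 0.073]
ee_rot: [-3.141, -0.013, 0.41]
wrist_force: [-0.9, -0.1, -2.1]
width: 0.0648
finger_force: 30.0
```

Emit:
{"name": "drive_tool", "arguments": {
  "deltas": "0 0 0.03 0 0 0 56; 0 0 0.06 0 0 0 56; 0 0 0.09 0 0 0 56; 0 0 0.11 0 0 0 56"
}}

```text
time: 15.0
tool_pos: [0.5414, 0.2666, 0.0618]
ee_rot: [-3.141, -0.013, 0.41]
wrist_force: [-0.4, 0.8, -2.2]
width: 0.0644
finger_force: 30.0
```

Emit:
{"name": "drive_tool", "arguments": {
  "deltas": "0 0 0.02 0 0 0 56; 0 0 0.03 0 0 0 56"
}}

```text
time: 15.2
tool_pos: [0.5414, 0.2666, 0.0589]
ee_rot: [-3.141, -0.013, 0.41]
wrist_force: [0.4, -0.2, -2.3]
width: 0.0648
finger_force: 30.0
```

Emit:
{"name": "drive_tool", "arguments": {
  "deltas": "0 0 0.02 0 0 0 56; 0 0 0.03 0 0 0 56"
}}

```text
time: 15.4
tool_pos: [0.5415, 0.2666, 0.056]
ee_rot: [-3.141, -0.013, 0.41]
wrist_force: [0.6, 0.2, -2.0]
width: 0.0648
finger_force: 30.0
```

Emit:
{"name": "drive_tool", "arguments": {
  "deltas": "0 0 0.02 0 0 0 56; 0 0 0.03 0 0 0 56"
}}

```text
time: 15.6
tool_pos: [0.5421, 0.2669, 0.0554]
ee_rot: [-3.141, -0.015, 0.41]
wrist_force: [-3.5, -0.1, 8.8]
width: 0.0646
finger_force: 30.0
```

Touchdown: the wrist force went from -2 to +9 N at the expected height. Hold, ease, and open.

Emit:
{"name": "drive_tool", "arguments": {
  "deltas": "0 0 -0.01 0 0 0 56; 0 0 -0.02 0 0 0 56; 0 0 -0.02 0 0 0 56"
}}

```text
time: 15.9
tool_pos: [0.5418, 0.2668, 0.0555]
ee_rot: [-3.141, -0.014, 0.41]
wrist_force: [-0.6, -0.1, 1.7]
width: 0.0648
finger_force: 30.0
```

Emit:
{"name": "drive_tool", "arguments": {
  "deltas": "0 0 0 0 0 0 68; 0 0 0 0 0 0 75; 0 0 0 0 0 0 85; 0 0 0 0 0 0 90; 0 0 0 0 0 0 90"
}}

```text
time: 16.4
tool_pos: [0.5415, 0.2666, 0.055]
ee_rot: [-3.141, -0.013, 0.41]
wrist_force: [-0.3, -0.2, 0.3]
width: 0.0898
finger_force: 0.0
```

Emit:
{"name": "drive_tool", "arguments": {
  "deltas": "0 0 -0.2 0 0 0 90; 0 0 -0.4 0 0 0 90; 0 0 -0.7 0 0 0 90; 0 0 -1 0 0 0 90; 0 0 -1 0 0 0 90"
}}

```text
time: 16.9
tool_pos: [0.543, 0.2671, 0.161]
ee_rot: [3.142, -0.024, 0.41]
wrist_force: [0.7, 0.5, 0.7]
width: 0.09
finger_force: 0.0
```

Emit:
{"name": "drive_tool", "arguments": {
  "deltas": "-1 0 -0.5 0 0 0 90; -1 0 -0.5 0 0 0 90; -1 0 -0.5 0 0 0 90; -1 0 -0.5 0 0 0 90"
}}

```text
time: 17.3
tool_pos: [0.4476, 0.2258, 0.2047]
ee_rot: [-3.141, -0.016, 0.41]
wrist_force: [0.1, 0.2, 0.5]
width: 0.0902
finger_force: 0.0
```

```bash
python3 - <<'E'
from go import *
b=snapshot('scene');a=snapshot('top')
print(robot.get_obs()['time'])
g=[]
for c,s in(('top',a),('scene',b)):
    print(c,[(np.round(d['xy'],1).tolist(),round(d['confidence'],2)) for d in finder.landmark_of(c,'jacket_mid')],'exp',proj(s,[.542,.267,.0515]),'cup',[(np.round(d['xy'],1).tolist(),round(d['confidence'],2)) for d in finder.landmark_of(c,'cup_flange')],proj(s,P(.044,.0977,.002)))
A=cv2.resize(a['img'][130:250,150:390],(400,200));B=cv2.resize(b['img'][160:340,270:470],(400,360))
A=cv2.copyMakeBorder(A,0,160,0,0,0)
cv2.imwrite('pics/end.png',cv2.cvtColor(np.hstack([A,B]),cv2.COLOR_RGB2BGR))
E
```

```text
17.4
top [([208.0, 204.7], 0.55)] exp [209.747 203.479] cup [([319.5, 199.2], 0.6)] [320.27 202.44]
scene [([402.3, 277.1], 0.68)] exp [401.618 273.671] cup [([319.6, 210.2], 0.66)] [323.063 212.121]
```

View pics/end.png

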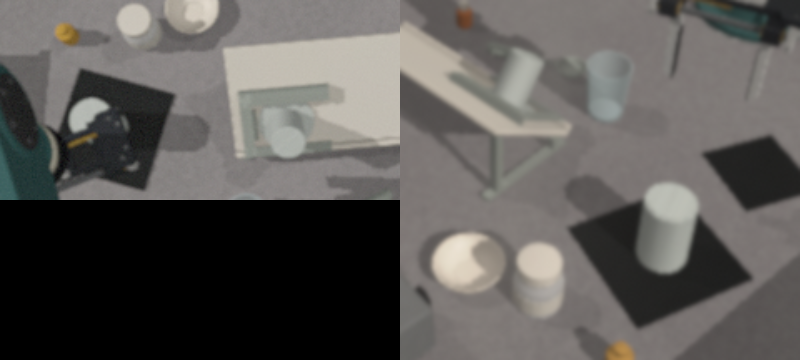

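The jacket stands upright mid-mat (scene crop (666,230)), the cup is in the fork (518,80), the bystanders haven't moved, and the gripper is clear. Handing in.

```bash
python3 -c "
from bench import robot
print(robot.close_job())"
```

```text
the job is handed in; nothing more can be done
None
```

I handed the job in at about 17.4 s of the 51 s allowed: the jacket stands mouth down near the middle of the larger black mat, the cup is flat under the fork about 73 mm past its mouth, and the stop was pressed with an estimated 9 N; no verdict came back.

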